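# Clear out the stale spices and present the last one on the carousel

### The arm

A 6-joint arm with a two-finger parallel gripper is mounted at the origin on the work surface. World frame = base frame: x ahead of the robot, y to its left, z up, the work surface at z = 0. Lengths are in m, angles in rad, forces in N, time in s.
With the tool pointing down it reaches from about 0.4 to 0.825 m from the base axis. Payload 7 kg.
Tool frame: the origin (TCP) lies between the finger pads; the fingertips stand 19 mm ahead of it and the grasp point (between the pads) is the TCP (robot.nose_length is the distance from the TCP to the fingertips, in m); x points along the fingers, z is the direction in which the jaws open and shut, and the axes are right-handed (so a half turn about x gives the same grasp; the last joint's range is limited). The gripper opens to 85 mm and grips with 20 to 120 N. Pads are 22 mm wide; open, the fingers measure 114 mm over their backs; the gripper's body (76 mm by 85 mm) begins 54 mm behind the grasp point. The pads swing forward as they close: fully open they stand 13 mm farther back than shut.
Start: joints at [-0.946, 0.359, 0.012, 0, -1.224, -0.288], TCP at [0.223, -0.637, 0.25] pointing down, gripper open.
Joint ranges: [-3.07, 3.07], [-1.43, 2.12], [-1.02, 1.25], [-3.03, 1.67], [-3.05, -0], [-3.03, 3.03]. Speed limits (rad/s): [2.39, 2.39, 3.01, 3.14, 3.14, 3.14].

### API

Orientations are given as a unit quaternion [w, x, y, z].
In Python, from station import robot gives the robot as it stands. The module is installed in compiled form; this text tells all that it offers.
- The arm moves only by the tool step_arm, never from a script. Its argument "moves" is a list of rows, each a list of 5 numbers: the shift along the tool's x, y, z in m, then the turn about the tool's x in degrees, then the opening, from 0 (shut) to 1 (fully open). In form: [[tx, ty, tz, turn, claw], ...]. A call has 1 to 10 rows; each row shifts and turns the pose as measured when the row begins, along the tool's axes as they then stand; what a row does not reach is not made up. A row lasts 1/12 s, in which the tool goes at most 41.7 mm and 7.16 degrees, less where a joint would pass 70% of its speed; a pose out of reach is approached as far as the arm can. A call with a gripper value outside its range is refused whole. The fingers move at their own pace and stop on an object; the grip force is fixed at half the most. Time passes only in rows, so rows that do not move let the fingers close. It gives the time, the measured TCP pose, the force and the opening at its end, in the units of the state.
- robot.observe(): the state, without advancing time (a new reading comes with each control period).
- robot.grab_frame(name): name is "scene" or "top" or "wrist"; returns (picture, depth): 480x640x3 uint8, red, green, blue; 480x640 float32, m along the optical axis (not along the pixel's ray), 0 where there is no reading.
- robot.camera_info(name): a dict with "fx", "fy", "cx", "cy" (pixels), "rvec" (rotation vector, rad) and "tvec" (3), from world to camera coordinates, as OpenCV has them; the wrist camera has in their place "hand_eye" (4x4, takes a point from camera to tool coordinates, whose origin is the TCP and whose axes are the tool frame's). Camera axes: x right, y down, z forward; pixel columns grow to the right and rows downward; lengths in m; the calibration is good to about 2 mm. A picture is of the moment at which its call begins: read the wrist's pose just before it. camera_info takes no time and is no camera call.
- robot.sign_off(): hands the job in, once; it reports no verdict.
Trained networks look in the newest picture that a camera, given by its name, has taken for a name from the list of things; names that differ only in an ending like _2 or _b are one class to them, and where a whole thing is asked for, a point or a joint stands for the part that bears it (a point fixed in the world has none). Each returns a list of dicts, best first, with "p" (0 to 1); they miss things now and then, are a little off and sometimes report something else, mostly with a low value. They report only what shows in the picture. A call takes as long as a camera call. They do not tell look-alikes from the thing itself.
- robot.silhouettes(camera, query): "region" (480x640 bool, what is visible of it).
- robot.tip_of(camera, query): "position" ([x, y, z] in m, in world coordinates, good to about 4 mm: a listed point, or the origin of a listed thing).
The state is a dict: "clock": time; "joint_positions": joint angles; "joint_vel": joint speeds; "joint_efforts": joint torques, N m; "position": TCP position; "ee_rot": TCP orientation; "contact_force": force on the tool from outside, world axes, zero at the start; "torque": the same for the moment, N m; "gripper_width": finger opening in m.
Only numpy, scipy, OpenCV 4.12 (cv2) and the standard library are available. Lean on these libraries where they do the work, as an engineer would, in place of code of your own. Each camera call takes 0.05 s, during which the arm holds its last target. There are 200 camera calls.

### The job

I am clearing out the stale spices, the ones with red caps. Lower the two loose red-capped jars from the wooden board into the upper white tub without dropping them, and leave the black-capped jars and everything else on the counter where they are. Then turn the spice carousel until its own red-capped jar faces front, in line with the yellow pointer on the base, and finish with the carousel still held steady there by the gripper, so that it cannot spin when I pull that jar out of its clip.

Things in the scene. Friction and masses are not known exactly. Their poses are not given: they have to be found in the camera images.
- stale_a: Stale jar to be thrown out: RED cap. A glass spice jar, 44 mm diameter, 95 mm tall, straight-sided up to 68 mm, then narrowing to 36 mm at the neck (76 mm up) under a 43 mm diameter cap 19 mm high; about 0.15 kg; stands loose and upright on the wooden board at the start. Origin: centre of its underside; z up along the jar. 
- stale_b: Second stale jar to be thrown out: RED cap. A glass spice jar, 44 mm diameter, 95 mm tall, straight-sided up to 68 mm, then narrowing to 36 mm at the neck (76 mm up) under a 43 mm diameter cap 19 mm high; about 0.15 kg; stands loose and upright on the wooden board at the start. Origin: centre of its underside; z up along the jar. 
- good_a: Good jar that stays: BLACK cap. A glass spice jar, 44 mm diameter, 95 mm tall, straight-sided up to 68 mm, then narrowing to 36 mm at the neck (76 mm up) under a 43 mm diameter cap 19 mm high; about 0.15 kg; stands loose and upright on the wooden board at the start. Origin: centre of its underside; z up along the jar. 
- good_b: Good jar that stays: BLACK cap. A glass spice jar, 44 mm diameter, 95 mm tall, straight-sided up to 68 mm, then narrowing to 36 mm at the neck (76 mm up) under a 43 mm diameter cap 19 mm high; about 0.15 kg; stands loose and upright on the wooden board at the start. Origin: centre of its underside; z up along the jar. 
- board: fixed wooden board, 220 x 220 mm, 12 mm thick, on which the four loose jars stand in a 2 by 2 pattern about 96 mm apart, in any order. Origin: centre of its underside; x and y along its sides.
- tub_floor (a point): centre of the inner floor of the upper, open one of two stacked white plastic tubs (fixed), 65 mm above the counter. The upper tub's inside is 246 mm along this point's x and 176 mm along its y, walls 5 mm, rim 70 mm above this floor; a lip outside makes it 10 mm wider all round. z up.
- carousel_base: fixed black base of the spice carousel, a disc of 210 mm diameter and 12 mm high with a tongue 50 mm wide that reaches 155 mm from the axis and carries a yellow arrow. Origin: on the turning axis, at counter height. Its -x axis points to the front, along the tongue; z up.
- front_mark (a point): the yellow pointer on the tongue of the carousel base, 140 mm from the turning axis, straight in front, 13 mm above the counter.
- carousel (a joint): turntable angle in rad, positive counter-clockwise seen from above; 0 (and every full turn of 2 pi) when its red-capped jar stands exactly at the front pointer. It turns freely without end either way, with slight friction (about 0.06 N m), no spring and no detents, and stays where it is left.
- carousel_red_cap (a point): centre of the top of the red cap of the carousel's marked jar, 78 mm from the axis and 104 mm above the counter; turns with the carousel. The turntable (wooden disc, 224 mm diameter, top 24 mm above the counter) carries six such jars, 42 mm in diameter, 60 degrees apart, the other five black-capped; they are fast in their clips.
- carousel_knob (a point): grip point of the carousel's bright aluminium round knob, on the turning axis, 154 mm above the counter. The knob is 42 mm in diameter, fixed to the turntable (they turn as one), reaches from 134 to 174 mm above the counter (straight-sided from 139 to 169 mm), and stands on a 24 mm post; it can be pinched from above in any direction.
- bowl: terracotta-coloured bowl, 150 mm across, 60 mm high, loose bystander. Origin: centre of its underside.
- brush_holder: stainless steel pastry brush holder, 80 mm diameter, 110 mm high, with a brush in it reaching to about 205 mm; loose bystander. Origin: centre of its underside.
- oil_bottle: green glass oil bottle, 64 mm diameter, 210 mm tall, loose bystander. Origin: centre of its underside.
Not all that is in view belongs to the job. What is shaped like the stale_b but blue or purple is not meant.

How it is judged:
On the way, in this order (a step that is already met when the one before it is completed fails the run):
1. both loose red-capped jars lie or stand in the upper white tub, let go and at rest (x of stale_a in the frame of tub_floor between -0.125 and 0.125 m and y of stale_a in the frame of tub_floor between -0.09 and 0.09 m and z of stale_a in the frame of tub_floor between -0.01 and 0.07 m and contact force between each of stale_a, stale_b and the fingers below 0.05 N and linear speed of each of stale_a, stale_b below 0.05 m/s and x of stale_b in the frame of tub_floor between -0.125 and 0.125 m and y of stale_b in the frame of tub_floor between -0.09 and 0.09 m and z of stale_b in the frame of tub_floor between -0.01 and 0.07 m), for 0.2 s.
2. the carousel's red-capped jar is at the front pointer, held still by the gripper (y of carousel_red_cap in the frame of carousel_base between -0.011 and 0.011 m and x of carousel_red_cap in the frame of carousel_base below -0.05 m and velocity of joint carousel between -0.08 and 0.08 rad/s and contact force between the fingers and carousel above 2 N), for 0.3 s.
At the end, for the whole second after the job is handed in: Both red-capped loose jars lie released in the upper tub; the carousel's red jar is within 11 mm sideways of the pointer line, not turning (under 0.08 rad/s), fingers on the carousel with over 2 N; the other loose things stand upright within 25 mm of their starts (all of step 1 and all of step 2 and distance of each of good_a, good_b, bowl, brush_holder, oil_bottle from where it was at the start of the episode below 0.025 m and angle between each of good_a, good_b, bowl, brush_holder, oil_bottle's own z axis and vertical below 0.3 rad); the arm keeps its last pose, push and grip.
It fails at once if a black-capped loose jar, the bowl, the brush holder or the oil bottle is shifted by more than 25 mm or tipped (distance of any of good_a, good_b, bowl, brush_holder, oil_bottle from where it was at the start of the episode above 0.025 m or angle between any of good_a, good_b, bowl, brush_holder, oil_bottle's own z axis and vertical above 0.3 rad).
It fails at once if a red-capped jar is dropped or thrown (moves faster than 1 m/s with no finger on it: a fall of about 5 cm) ((linear speed of stale_a above 1 m/s and contact force between stale_a and the fingers below 0.02 N) or (linear speed of stale_b above 1 m/s and contact force between stale_b and the fingers below 0.02 N)).
It also fails if it takes over 72 s, if anything falls off the work surface, if the arm or the gripper's body presses on something with over 40 N, if the wrist force passes 120 N, or if a joint passes its speed limit or range.

## Working session

There is one attempt and no reset: what is moved stays moved. The work goes in short steps, Python scripts to look and compute and a tool call to move; the robot and the scene stay as the last step left them, time stands still between calls to the robot, and variables do not carry over. Pictures are saved under pics/ and viewed, on a budget of 10 in all, crops included, one or two more only if the job needs it, and the job is handed in when it is done.

Besides the shell and the picture viewer there is one more tool, called after "Call:" as name([rows], argument=value, ...), one row to a line, values as JSON. step_arm: Moves the arm, as the interface text tells. Its arguments: {"type":"object","properties":{"moves":{"type":"array","items":{"type":"array","items":{"type":"number"}}}},"required":["moves"]}

```bash
mkdir -p pics
cat > h.py <<'E'
from station import robot
import numpy as np, cv2
from scipy.spatial.transform import Rotation as R
def world(cam,u,v,z):
    c=robot.camera_info(cam); p=np.array([(u-c['cx'])/c['fx']*z,(v-c['cy'])/c['fy']*z,z])
    if 'hand_eye' in c:
        s=robot.observe(); q=s['ee_rot']; p=(np.array(c['hand_eye'])@[*p,1])[:3]
        return R.from_quat(np.roll(q,-1)).apply(p)+s['position']
    return R.from_rotvec(np.ravel(c['rvec'])).inv().apply(p-np.ravel(c['tvec']))
def tool():
    s=robot.observe(); return np.array(s['position']),R.from_quat(np.roll(s['ee_rot'],-1))
def save(n,im): cv2.imwrite('pics/'+n,im[...,::-1])
E
python3 - <<'E'
from h import *
s=robot.observe();print(s)
p,r=tool();print(r.as_matrix().round(3))
for c in['top','scene']:
    im,d=robot.grab_frame(c);save(c+'0.png',im)
    for q in['stale_a','good_a','board','tub_floor','carousel_base','front_mark','carousel_red_cap','carousel_knob','bowl','brush_holder','oil_bottle']:
        print(c,q,[(round(o['p'],2),np.round(o['position'],3).tolist()) for o in robot.tip_of(c,q)[:5]])
E
```

```text
{'clock': 0.0, 'joint_positions': array([-9.45920330e-01,  3.59381245e-01,  1.10839162e-02, -3.45502147e-04,
       -1.22407318e+00, -2.88079221e-01]), 'joint_vel': array([-0.00064948,  0.00116769,  0.00155255,  0.00024554, -0.00236666,
       -0.00101262]), 'joint_efforts': array([-2.01841554e-03, -5.83325136e+01,  2.93400085e+01,  6.93649203e+00,
       -6.30738432e-03,  7.44702493e-05]), 'position': array([ 0.22289076, -0.63668258,  0.24937903]), 'ee_rot': array([ 0.4094477 , -0.57621516,  0.40887075,  0.5771944 ]), 'contact_force': array([-0.23267054, -0.30184198,  0.06827584]), 'torque': array([-0.00108155,  0.01920015, -0.02835182]), 'gripper_width': 0.08550445665556221}
[[-0.001 -0.944 -0.33 ]
 [ 0.001 -0.33   0.944]
 [-1.     0.     0.002]]
top stale_a [(0.98, [0.409, 0.465, -0.002]), (0.94, [0.273, 0.251, -0.003]), (0.88, [0.27, 0.392, 0.001]), (0.88, [0.239, 0.322, -0.004]), (0.84, [0.398, 0.324, 0.015])]
top good_a [(0.91, [0.496, 0.329, 0.01]), (0.71, [0.513, 0.232, 0.009]), (0.17, [0.425, -0.033, 0.015])]
top board [(0.56, [0.456, 0.278, -0.0])]
top tub_floor [(0.97, [0.
[... 445 characters left out ...]
, [0.272, 0.395, -0.003]), (0.7, [0.414, 0.225, 0.012]), (0.63, [0.4, 0.321, 0.013])]
scene good_a [(0.8, [0.498, 0.329, 0.011]), (0.7, [0.514, 0.235, 0.015]), (0.4, [0.607, 0.061, 0.105])]
scene board [(0.74, [0.459, 0.276, 0.001])]
scene tub_floor [(0.9, [0.414, -0.339, 0.063])]
scene carousel_base [(0.96, [0.562, -0.008, 0.0])]
scene front_mark [(0.71, [0.424, -0.034, 0.013])]
scene carousel_red_cap [(0.59, [0.563, -0.009, 0.152]), (0.56, [0.606, 0.062, 0.103]), (0.31, [0.742, -0.29, 0.002])]
scene carousel_knob [(0.57, [0.564, -0.009, 0.153])]
scene bowl []
scene brush_holder [(0.72, [0.754, 0.252, -0.001]), (0.4, [0.419, -0.337, 0.063])]
scene oil_bottle [(0.72, [0.667, 0.414, -0.003])]
```

View pics/top0.png

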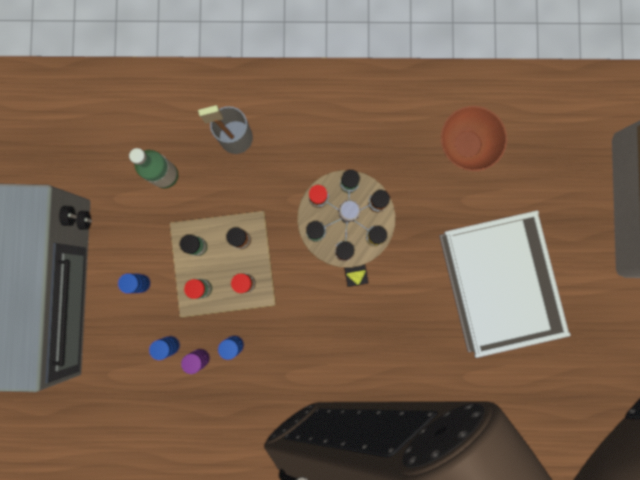

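View pics/scene0.png

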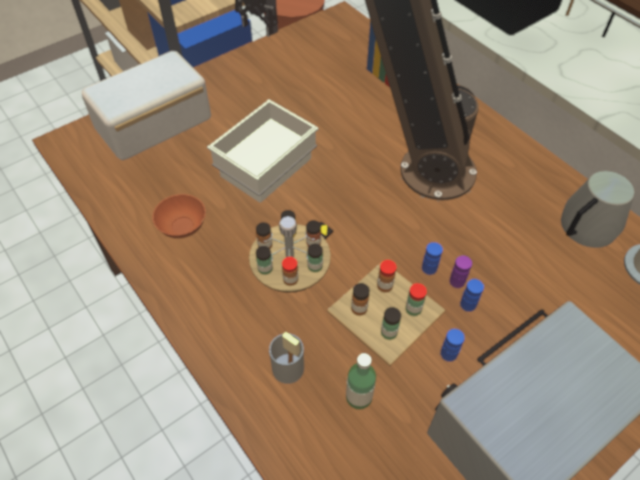

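The top view shows the loose red caps at about px (194,288) and (241,283), the black caps at (190,244) and (237,237), and the carousel's red cap at (318,194) with the arrow at (357,276). The blue and purple jars are decoys. The scene view agrees, so the loose red jars are at about (0.413,0.226) and (0.399,0.322). I'll turn the jaws to 100° and head over.

Call:
step_arm([
  [0,0,0,7,1],
  [0,0,0,2.3,1],
  [0,-0.023,0.033,0,1],
  [0,-0.023,0.033,0,1],
  [0,-0.023,0.033,0,1],
  [0,-0.023,0.033,0,1],
  [0,-0.023,0.033,0,1],
  [0,-0.023,0.033,0,1],
  [0,-0.023,0.033,0,1],
  [0,-0.023,0.033,0,1],
])

```text
clock: 2.03
position: [0.3615, -0.342, 0.2471]
ee_rot: [0.459, -0.537, 0.46, 0.538]
contact_force: [1.3, 0.1, -0.2]
gripper_width: 0.085
```

Call:
step_arm([
  [0,-0.016,0.034,0,1],
  [0,-0.016,0.034,0,1],
  [0,-0.016,0.034,0,1],
  [0,-0.016,0.034,0,1],
  [0,-0.016,0.034,0,1],
  [0,-0.016,0.034,0,1],
  [0,-0.016,0.034,0,1],
  [0,-0.016,0.034,0,1],
  [0,-0.003,0.039,0,1],
  [0,-0.003,0.039,0,1],
])

```text
clock: 2.87
position: [0.4431, 0.0435, 0.2512]
ee_rot: [-0.462, 0.54, -0.457, -0.535]
contact_force: [1.4, -0.0, -0.8]
gripper_width: 0.0854
```

Call:
step_arm([
  [0,-0.003,0.039,0,1],
  [0,-0.003,0.039,0,1],
  [0,-0.003,0.039,0,1],
  [0,-0.003,0.039,0,1],
  [0,-0.003,0.039,0,1],
  [0,0,0,0,1],
])

```text
clock: 3.37
position: [0.4245, 0.2542, 0.2541]
ee_rot: [-0.463, 0.541, -0.453, -0.536]
contact_force: [1.0, -0.2, 0.3]
gripper_width: 0.0856
```

```bash
cat >> h.py <<'E'
def caps(color='red',maxz=.2):
    im,d=robot.grab_frame('wrist'); hsv=cv2.cvtColor(im,cv2.COLOR_RGB2HSV)
    m=(((hsv[...,0]<8)|(hsv[...,0]>172))&(hsv[...,1]>150)&(hsv[...,2]>90)&(d>0)).astype(np.uint8)
    n,l,st,_=cv2.connectedComponentsWithStats(m); out=[]
    for i in range(1,n):
        if st[i,4]<300: continue
        v,u=np.nonzero(l==i); P=np.array([world('wrist',a,b,d[b,a]) for a,b in list(zip(u,v))[::5]])
        z=np.percentile(P[:,2],90); T=P[abs(P[:,2]-z)<.004]
        # circle centre of the cap top (rim = convex hull)
        (cx,cy),r=cv2.minEnclosingCircle(T[:,:2].astype(np.float32)*1000)
        out.append((st[i,4],round(cx/1000,4),round(cy/1000,4),round(z,4),round(r,1),T[:,:2].mean(0).round(4)))
    return im,out
E
python3 - <<'E'
from h import *
p,r=tool();print(p.round(4),r.as_matrix().round(3), robot.observe()['joint_positions'].round(2))
im,o=caps();save('w1.png',im)
for x in o:print(x)
E
```

```text
[0.4245 0.2542 0.2541] [[ 0.014 -0.987 -0.161]
 [ 0.006 -0.161  0.987]
 [-1.    -0.015  0.004]] [ 0.94  0.05 -0.38  0.01 -1.13 -2.36]
(np.int32(2434), 0.4114, 0.2196, np.float64(0.1077), 21.2, array([0.4108, 0.2197]))
(np.int32(2463), 0.3991, 0.3182, np.float64(0.1077), 21.2, array([0.3985, 0.3178]))
(np.int32(945), 0.6025, 0.0575, np.float64(0.1047), 19.8, array([0.5943, 0.0588]))
```

View pics/w1.png

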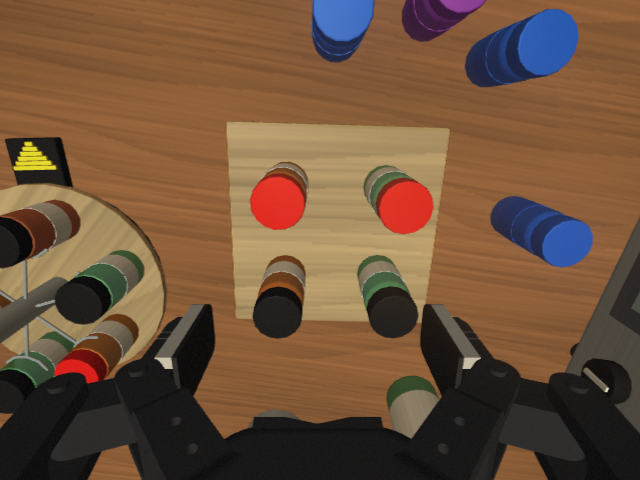

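The wrist view shows the board with red caps at (278,200) and (404,205) and the two black caps nearer the fingers. The measured red-cap centres are (0.411,0.220) and (0.399,0.318).

Call:
step_arm([
  [0,0.01,-0.016,0,1],
  [0,0.01,-0.015,0,1],
  [0.03,0,0,0,1],
  [0.03,0,0,0,1],
  [0.03,0,0,0,1],
  [0.02,0,0,0,1],
  [0,0,0,0,1],
])

```text
clock: 4.0
position: [0.4101, 0.2121, 0.1433]
ee_rot: [-0.466, 0.541, -0.451, -0.536]
contact_force: [-0.9, -0.7, 0.7]
gripper_width: 0.0854
```

Call:
step_arm([
  [0.01,0,0.009,0,1],
  [0.025,0,0,0,1],
  [0.025,0,0,0,1],
  [0.016,0,0,0,1],
  [0,0,0,0,1],
])

```text
clock: 4.42
position: [0.4125, 0.2184, 0.0714]
ee_rot: [-0.469, 0.54, -0.45, -0.534]
contact_force: [-0.0, -0.2, 0.2]
gripper_width: 0.0853
```

Run:
```python
from h import *
p,r=tool();print(p.round(4),r.as_matrix().round(3))
```

```text
[0.4125 0.2184 0.0714] [[ 0.025 -0.988 -0.155]
 [ 0.016 -0.155  0.988]
 [-1.    -0.027  0.012]]
```

Call:
step_arm([
  [0.005,0,0,0,1],
  [0,0,0.002,0,0.5],
  [0,0,0,0,0],
  [0,0,0,0,0],
  [0,0,0,0,0],
  [0,0,0,0,0],
  [0,0,0,0,0],
  [0,0,0,0,0],
])

```text
clock: 5.08
position: [0.4151, 0.2217, 0.0734]
ee_rot: [-0.473, 0.54, -0.447, -0.534]
contact_force: [0.6, -0.6, -1.6]
gripper_width: 0.0421
```

Call:
step_arm([
  [-0.01,0,0,0,0],
  [-0.02,0,0,0,0],
  [-0.02,0,0,0,0],
  [-0.03,0,0,0,0],
  [-0.03,0,0,0,0],
  [-0.03,0,0,0,0],
  [-0.03,0,0,0,0],
])

```text
clock: 5.67
position: [0.4054, 0.2137, 0.2425]
ee_rot: [-0.467, 0.54, -0.454, -0.534]
contact_force: [1.3, 0.7, -1.6]
gripper_width: 0.0427
```

Run:
```python
from h import *
p,r=tool();print(p.round(4),r.as_matrix().round(3),robot.observe()['gripper_width'])
im,d=robot.grab_frame('wrist');save('w2.png',im)
```

```text
[0.4054 0.2137 0.2425] [[ 0.018 -0.988 -0.153]
 [ 0.009 -0.153  0.988]
 [-1.    -0.019  0.006]] 0.04266631361203904
```

View pics/w2.png

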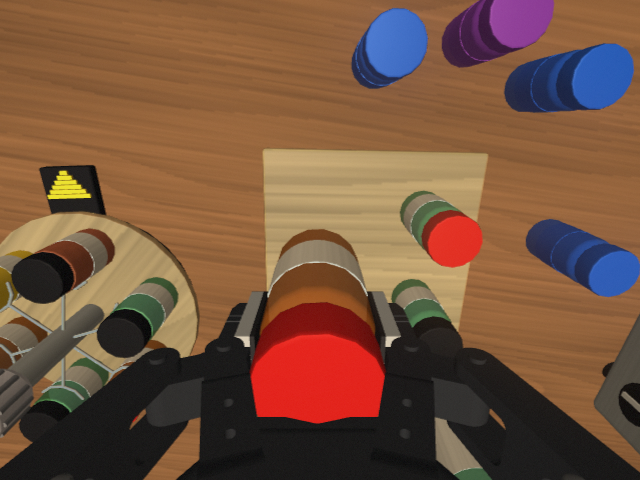

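The jar is held upright by its body at px (318,350), with the other red cap at (454,241) and both black jars untouched. Next, carry it to the tub.

Call:
step_arm([
  [-0.01,0,-0.02,0,0],
  [0,0.001,-0.038,0,0],
  [0,0.001,-0.038,0,0],
  [0,0.001,-0.038,0,0],
  [0,0.001,-0.038,0,0],
  [0,0.001,-0.038,0,0],
  [0,0.001,-0.038,0,0],
  [0,0.001,-0.038,0,0],
  [0,0.001,-0.038,0,0],
  [0,0.001,-0.038,0,0],
])

```text
clock: 6.55
position: [0.4564, -0.1508, 0.2573]
ee_rot: [-0.471, 0.544, -0.441, -0.536]
contact_force: [1.7, 0.9, -0.6]
gripper_width: 0.0425
```

Call:
step_arm([
  [0,0.001,-0.038,0,0],
  [0,0.001,-0.038,0,0],
  [0,0.001,-0.038,0,0],
  [0,0.001,-0.038,0,0],
  [0,0,-0.02,0,0],
  [0,0,0,0,0],
])

```text
clock: 7.05
position: [0.4794, -0.3362, 0.2497]
ee_rot: [-0.471, 0.542, -0.443, -0.536]
contact_force: [0.8, 0.4, -1.5]
gripper_width: 0.0425
```

Run:
```python
from h import *
p,r=tool();print(p.round(4),r.as_matrix().round(3),robot.observe()['gripper_width'],robot.observe()['joint_positions'].round(2))
im,d=robot.grab_frame('top')
# tub floor from depth: pixels at z~0.065
v,u=np.mgrid[200:370:2,430:590:2]; P=np.array([world('top',a,b,d[b,a]) for a,b in zip(u.ravel(),v.ravel()) if d[b,a]>0])
for lo,hi in((.058,.072),(.128,.142)):
    Q=P[(P[:,2]>lo)&(P[:,2]<hi)]; print(len(Q),cv2.minAreaRect((Q[:,:2]*1000).astype(np.float32)),np.median(Q[:,2]))
save('t2.png',im[150:400,400:640])
```

```text
[ 0.4794 -0.3362  0.2497] [[ 0.032 -0.986 -0.163]
 [ 0.025 -0.162  0.986]
 [-0.999 -0.036  0.02 ]] 0.04245039077849052 [-0.3   0.21 -0.19 -0.04 -1.16 -1.09]Traceback (most recent call last):
  File "<stdin>", line 5, in <module>
  File "h.py", line 5, in world
    c=robot.camera_info(cam); p=np.array([(u-c['cx'])/c['fx']*z,(v-c['cy'])/c['fy']*z,z])
ValueError: time passes only in moves, steps and waits
```

Call:
step_arm([
  [0.02,0.011,0.012,0,0],
  [0.03,0,0,0,0],
  [0.03,0,0,0,0],
  [0.02,0,0,0,0],
  [0.01,0,0,0,0],
  [0,0,0,0,0],
])

```text
clock: 7.6
position: [0.4682, -0.3187, 0.1351]
ee_rot: [-0.472, 0.542, -0.443, -0.536]
contact_force: [-0.9, 0.3, -1.3]
gripper_width: 0.042
```

Run:
```python
from h import *
p,r=tool();print(p.round(4),r.as_matrix().round(3))
im,d=robot.grab_frame('scene');save('s2.png',cv2.resize(im[60:260,180:380],None,fx=3,fy=3))
```

```text
[ 0.4682 -0.3187  0.1351] [[ 0.033 -0.986 -0.162]
 [ 0.026 -0.161  0.987]
 [-0.999 -0.037  0.021]]
```

View pics/s2.png

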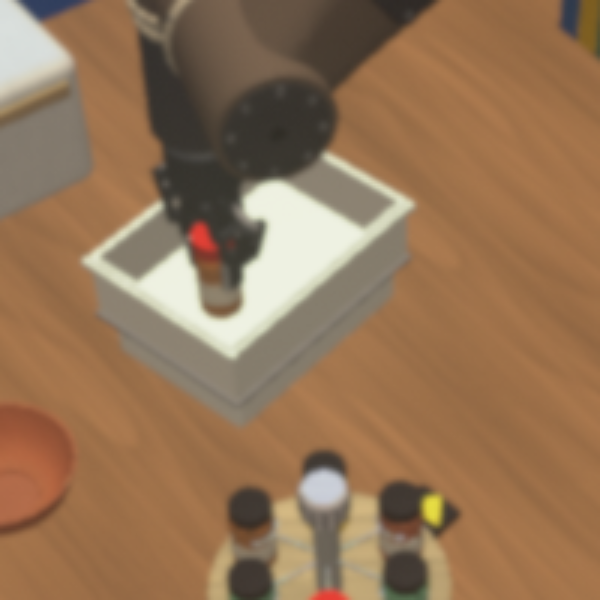

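The jar is inside the tub, its base near px (222,305), clear of the walls and just above the floor. I'll lower it gently and let go.

Call:
step_arm([
  [0.004,0,0,0,0],
  [0.003,0,0,0,0],
  [0.003,0,0,0,0],
  [0,0,0,0,0],
])

```text
clock: 7.98
position: [0.4709, -0.3179, 0.1287]
ee_rot: [-0.472, 0.544, -0.442, -0.535]
contact_force: [-1.0, 0.1, -1.4]
gripper_width: 0.0425
```

Call:
step_arm([
  [0.003,0,0,0,0],
  [0.003,0,0,0,0],
  [0.002,0,0,0,0],
])

```text
clock: 8.23
position: [0.4725, -0.318, 0.1247]
ee_rot: [-0.472, 0.546, -0.441, -0.534]
contact_force: [-8.5, 10.0, 28.2]
gripper_width: 0.042
```

Call:
step_arm([
  [-0.002,0,0,0,0.3],
  [0,0,0,0,0.6],
  [0,0,0,0,0.8],
  [0,0,0,0,0.8],
  [-0.01,0,0,0,0.8],
  [-0.03,0,0,0,0.8],
  [-0.03,0,0,0,0.8],
  [-0.03,0,0,0,0.8],
  [-0.03,0,0,0,1],
])

```text
clock: 8.98
position: [0.4637, -0.3202, 0.257]
ee_rot: [-0.471, 0.542, -0.443, -0.537]
contact_force: [1.1, -1.1, -0.0]
gripper_width: 0.0787
```

Run:
```python
from h import *
p,r=tool();print(p.round(4),r.as_matrix().round(3))
im,o=caps()
for x in o:print(x)
```

```text
[ 0.4637 -0.3202  0.257 ] [[ 0.031 -0.986 -0.165]
 [ 0.026 -0.164  0.986]
 [-0.999 -0.035  0.021]]
(np.int32(3212), 0.4739, -0.3196, np.float64(0.1681), 20.8, array([ 0.4732, -0.3197]))
```

Call:
step_arm([
  [0,-0.002,0.03,0,1],
  [0,-0.002,0.039,0,1],
  [0,-0.002,0.039,0,1],
  [0,-0.002,0.039,0,1],
  [0,-0.002,0.039,0,1],
  [0,-0.002,0.039,0,1],
  [0,-0.002,0.039,0,1],
  [0,-0.002,0.039,0,1],
  [0,-0.002,0.039,0,1],
  [0,-0.002,0.039,0,1],
])

```text
clock: 9.87
position: [0.4237, 0.0632, 0.2788]
ee_rot: [-0.478, 0.547, -0.442, -0.526]
contact_force: [0.4, -0.1, -0.8]
gripper_width: 0.0852
```

Call:
step_arm([
  [0,-0.002,0.039,0,1],
  [0,-0.002,0.039,0,1],
  [0,-0.002,0.039,0,1],
  [0,-0.002,0.039,0,1],
  [0,-0.002,0.035,0,1],
  [0,0,0.015,0,1],
  [0,0,0,0,1],
])

```text
clock: 10.45
position: [0.3972, 0.2848, 0.2874]
ee_rot: [-0.48, 0.549, -0.437, -0.527]
contact_force: [0.6, -0.2, -0.6]
gripper_width: 0.0853
```

Run:
```python
from h import *
p,r=tool();print(p.round(4),r.as_matrix().round(3))
im,o=caps()
for x in o:print(x, 'lateral tool', r.inv().apply(np.array([x[1],x[2],.067])-p).round(4))
```

```text
[0.3972 0.2848 0.2874] [[ 0.063 -0.985 -0.16 ]
 [ 0.027 -0.159  0.987]
 [-0.998 -0.066  0.016]]
(np.int32(1892), 0.3992, 0.3196, np.float64(0.1078), 21.1, array([0.3987, 0.3197])) lateral tool [0.2209 0.0071 0.0304]
(np.int32(1184), 0.6038, 0.0579, np.float64(0.1045), 20.5, array([0.6021, 0.0586])) lateral tool [ 0.2268 -0.1529 -0.2606]
```

Call:
step_arm([
  [0.03,0.004,0.015,0,1],
  [0.03,0.003,0.015,0,1],
  [0.03,0,0,0,1],
  [0.03,0,0,0,1],
  [0.02,0,0,0,1],
  [0,0,0,0,1],
])

```text
clock: 11.0
position: [0.3969, 0.3156, 0.1478]
ee_rot: [-0.484, 0.548, -0.434, -0.527]
contact_force: [-0.1, -0.1, -0.1]
gripper_width: 0.0848
```

Run:
```python
from h import *
p,r=tool();print(p.round(4),r.as_matrix().round(3), r.inv().apply(np.array([.399,.319,.069])-p).round(4))
```

```text
[0.3969 0.3156 0.1478] [[ 0.069 -0.985 -0.159]
 [ 0.034 -0.157  0.987]
 [-0.997 -0.073  0.023]] [0.0788 0.0031 0.0012]
```

Call:
step_arm([
  [0.025,0.002,0.001,0,1],
  [0.025,0.001,0,0,1],
  [0.02,0,0,0,1],
  [0.011,0,0,0,1],
  [0.002,0,0,0,0.6],
  [0,0,0,0,0],
  [0,0,0,0,0],
  [0,0,0,0,0],
  [0,0,0,0,0],
  [0,0,0,0,0],
])

```text
clock: 11.83
position: [0.4057, 0.3187, 0.074]
ee_rot: [-0.489, 0.547, -0.43, -0.526]
contact_force: [0.6, -0.2, -1.2]
gripper_width: 0.0428
```

Run:
```python
from h import *
p,r=tool();print(p.round(4),r.as_matrix().round(3),robot.observe()['gripper_width'])
```

```text
[0.4057 0.3187 0.074 ] [[ 0.077 -0.985 -0.154]
 [ 0.044 -0.151  0.988]
 [-0.996 -0.083  0.031]] 0.04283580460120311
```

Call:
step_arm([
  [-0.01,-0.001,0,0,0],
  [-0.02,-0.002,0.001,0,0],
  [-0.02,-0.002,0.001,0,0],
  [-0.03,-0.002,0.001,0,0],
  [-0.03,-0.002,0.001,0,0],
  [-0.03,-0.002,0.001,0,0],
  [-0.03,-0.002,0.001,0,0],
  [-0.01,-0.001,0,0,0],
])

```text
clock: 12.5
position: [0.4022, 0.3156, 0.2627]
ee_rot: [-0.487, 0.547, -0.432, -0.526]
contact_force: [0.8, 0.5, -1.5]
gripper_width: 0.0425
```

Run:
```python
from h import *
p,r=tool();print(p.round(4),r.as_matrix().round(3),robot.observe()['gripper_width'])
print(r.inv().apply(np.array([.358,-.351,.255])-p).round(4))
im,d=robot.grab_frame('wrist');save('w3.png',im)
```

```text
[0.4022 0.3156 0.2627] [[ 0.073 -0.985 -0.154]
 [ 0.039 -0.151  0.988]
 [-0.997 -0.079  0.028]] 0.042509928654903315
[-0.0217  0.1451 -0.6518]
```

View pics/w3.png

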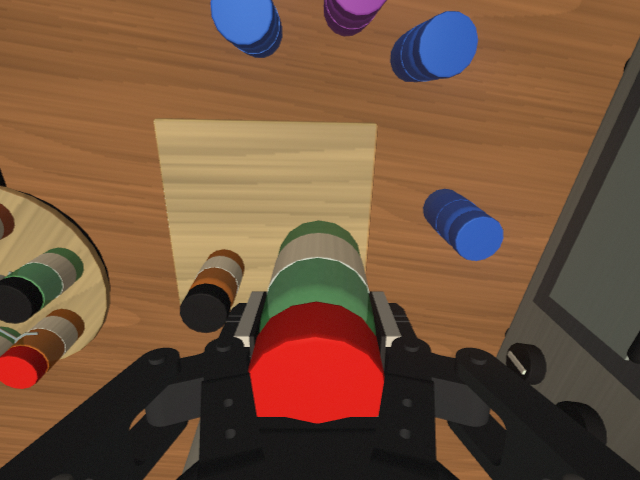

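The second red jar is held at px (318,350). A black jar is still in place at (205,310); the other is hidden behind the gripper.

Call:
step_arm([
  [-0.001,0.001,-0.02,0,0],
  [-0.001,0.002,-0.038,0,0],
  [-0.001,0.002,-0.038,0,0],
  [-0.001,0.002,-0.038,0,0],
  [-0.001,0.002,-0.038,0,0],
  [-0.001,0.002,-0.038,0,0],
  [-0.001,0.002,-0.038,0,0],
  [-0.001,0.002,-0.038,0,0],
  [-0.001,0.012,-0.036,0,0],
  [-0.001,0.013,-0.036,0,0],
])

```text
clock: 13.38
position: [0.4155, -0.0524, 0.2601]
ee_rot: [-0.488, 0.549, -0.425, -0.529]
contact_force: [1.5, -0.5, -1.4]
gripper_width: 0.0428
```

Call:
step_arm([
  [-0.001,0.014,-0.036,0,0],
  [-0.001,0.014,-0.036,0,0],
  [-0.001,0.014,-0.036,0,0],
  [-0.001,0.014,-0.036,0,0],
  [-0.001,0.014,-0.036,0,0],
  [0,0.012,-0.03,0,0],
  [0,0.006,-0.015,0,0],
  [0,0,0,0,0],
])

```text
clock: 14.05
position: [0.3562, -0.304, 0.2484]
ee_rot: [-0.49, 0.549, -0.425, -0.528]
contact_force: [0.2, -0.6, -1.1]
gripper_width: 0.0426
```

Run:
```python
from h import *
p,r=tool();print(p.round(4),r.as_matrix().round(3),robot.observe()['gripper_width'])
print(r.inv().apply(np.array([.358,-.351,.136])-p).round(4))
```

```text
[ 0.3562 -0.304   0.2484] [[ 0.082 -0.983 -0.163]
 [ 0.051 -0.16   0.986]
 [-0.995 -0.089  0.037]] 0.042557814370618625
[ 0.1096  0.0158 -0.0508]
```

Call:
step_arm([
  [0,0.008,-0.025,0,0],
  [0.01,0.008,-0.025,0,0],
  [0.025,0,0,0,0],
  [0.025,0,0,0,0],
  [0.025,0,0,0,0],
  [0.02,0,0,0,0],
  [0,0,0,0,0],
])

```text
clock: 14.63
position: [0.3556, -0.3528, 0.1373]
ee_rot: [-0.492, 0.549, -0.425, -0.525]
contact_force: [-0.6, 1.1, -1.5]
gripper_width: 0.0426
```

Run:
```python
from h import *
p,r=tool();print(p.round(4),r.as_matrix().round(3),robot.observe()['gripper_width'])
im,d=robot.grab_frame('scene');save('s3.png',cv2.resize(im[60:260,180:380],None,fx=3,fy=3))
```

```text
[ 0.3556 -0.3528  0.1373] [[ 0.086 -0.984 -0.158]
 [ 0.05  -0.154  0.987]
 [-0.995 -0.093  0.036]] 0.0426216837210747
```

View pics/s3.png

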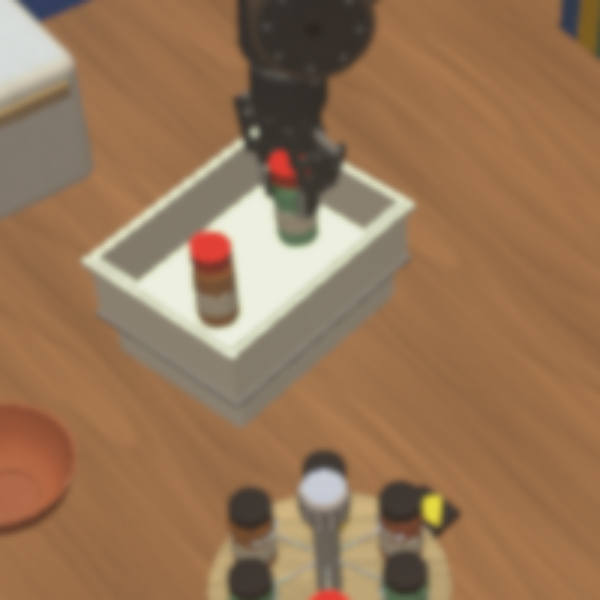

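The first jar stands upright in the tub at px (214,280), and the second hangs over the free end at (292,200). Lower it.

Call:
step_arm([
  [0.004,0,0,0,0],
  [0.004,0,0,0,0],
  [0.003,0,0,0,0],
  [0.002,0,0,0,0],
])

```text
clock: 15.02
position: [0.3597, -0.3533, 0.1298]
ee_rot: [-0.491, 0.552, -0.424, -0.523]
contact_force: [-0.3, -0.2, -1.7]
gripper_width: 0.0426
```

Call:
step_arm([
  [0.003,0,0,0,0],
  [0.003,0,0,0,0],
  [0.002,0,0,0,0],
])

```text
clock: 15.27
position: [0.3618, -0.3534, 0.1244]
ee_rot: [-0.491, 0.554, -0.424, -0.522]
contact_force: [-5.8, 12.4, 31.0]
gripper_width: 0.0426
```

Call:
step_arm([
  [-0.002,0,0,0,0.3],
  [0,0,0,0,0.6],
  [0,0,0,0,0.8],
  [0,0,0,0,0.8],
  [-0.01,-0.001,0,0,0.8],
  [-0.03,-0.003,0.001,0,0.8],
  [-0.03,-0.003,0.001,0,0.8],
  [-0.03,-0.003,0.001,0,0.8],
  [-0.03,-0.003,0.001,0,1],
])

```text
clock: 16.02
position: [0.3583, -0.3518, 0.2582]
ee_rot: [-0.491, 0.55, -0.425, -0.526]
contact_force: [-0.1, 0.0, -1.0]
gripper_width: 0.0785
```

Run:
```python
from h import *
p,r=tool();print(p.round(4),r.as_matrix().round(3),robot.observe()['joint_positions'].round(2))
im,o=caps()
for x in o:print(x)
print('knob',r.inv().apply(np.array([.561,-.008,.26])-p).round(4))
```

```text
[ 0.3583 -0.3518  0.2582] [[ 0.086 -0.983 -0.161]
 [ 0.049 -0.157  0.986]
 [-0.995 -0.092  0.035]] [-0.45  0.05 -0.33 -0.09 -1.13 -0.93]
(np.int32(3273), 0.3608, -0.354, np.float64(0.1678), 21.0, array([ 0.3598, -0.3538]))
(np.int32(2047), 0.4739, -0.3202, np.float64(0.1684), 21.4, array([ 0.4723, -0.3207]))
knob [ 0.0324 -0.2536  0.3065]
```

Both jars stand in the tub, cap tops at the same height. Now the knob.

Call:
step_arm([
  [0.002,-0.015,0.018,0,1],
  [0.002,-0.025,0.031,0,1],
  [0.002,-0.025,0.031,0,1],
  [0.002,-0.025,0.031,0,1],
  [0.002,-0.025,0.031,0,1],
  [0.002,-0.025,0.031,0,1],
  [0.002,-0.025,0.031,0,1],
  [0.002,-0.025,0.031,0,1],
  [0.002,-0.025,0.031,0,1],
  [0.002,-0.025,0.031,0,1],
])

```text
clock: 16.9
position: [0.5565, -0.0158, 0.2908]
ee_rot: [-0.495, 0.557, -0.425, -0.514]
contact_force: [1.1, -0.4, 0.3]
gripper_width: 0.0851
```

Run:
```python
from h import *
p,r=tool();print(p.round(4),r.as_matrix().round(3),robot.observe()['joint_positions'].round(2))
im,o=caps();save('w4.png',im)
for x in o:print(x)
for q in['carousel_knob','carousel_red_cap','front_mark','carousel_base']:
    print(q,[(round(o['p'],2),np.round(o['position'],3).tolist()) for o in robot.tip_of('wrist',q)[:2]])
for q in['stale_a','carousel_red_cap','carousel_knob']:
    if q=='stale_a': robot.grab_frame('top')
    print('top',q,[(round(o['p'],2),np.round(o['position'],3).tolist()) for o in robot.tip_of('top',q)[:7]])
```

```text
[ 0.5565 -0.0158  0.2908] [[ 0.111 -0.982 -0.151]
 [ 0.036 -0.148  0.988]
 [-0.993 -0.115  0.019]] [ 0.32  0.07 -0.27  0.   -1.11 -1.75]
(np.int32(1506), 0.6086, 0.0634, np.float64(0.1052), 20.1, array([0.6079, 0.0634]))
carousel_knob [(0.85, [0.559, -0.009, 0.156])]
carousel_red_cap [(0.78, [0.605, 0.059, 0.104])]
front_mark [(0.69, [0.429, -0.031, 0.013])]
carousel_base [(0.76, [0.561, -0.006, -0.004]), (0.18, [0.455, 0.276, 0.002])]
top stale_a [(0.77, [0.413, 0.464, -0.004]), (0.75, [0.47, -0.316, 0.066]), (0.74, [0.239, 0.324, -0.002]), (0.62, [0.358, -0.348, 0.067]), (0.58, [0.272, 0.394, 0.0])]
top carousel_red_cap []
top carousel_knob []
```

View pics/w4.png

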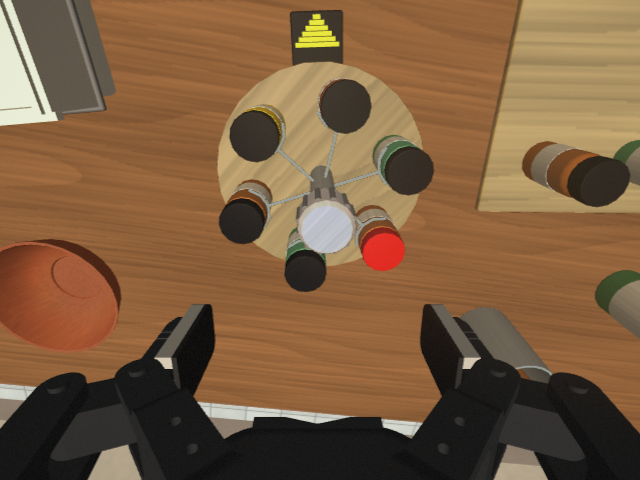

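The view shows the knob at px (326,228), the red cap at (382,250) and the pointer at (317,32), so about +136° CCW is needed. I'll go down over the knob.

Call:
step_arm([
  [0.015,0.006,0.003,0,1],
  [0.03,0.005,0.002,0,1],
  [0.03,0,0,0,1],
  [0.03,0,0,0,1],
  [0.02,0,0,0,1],
  [0,0,0,0,1],
])

```text
clock: 17.85
position: [0.5586, -0.0169, 0.1657]
ee_rot: [-0.501, 0.557, -0.425, -0.509]
contact_force: [-1.4, -0.0, 0.1]
gripper_width: 0.0851
```

Run:
```python
from h import *
p,r=tool();print(p.round(4),r.as_matrix().round(3), r.inv().apply(np.array([.560,-.008,.156])-p).round(4))
```

```text
[ 0.5586 -0.0169  0.1657] [[ 0.122 -0.983 -0.14 ]
 [ 0.037 -0.137  0.99 ]
 [-0.992 -0.125  0.02 ]] [ 0.0101 -0.0014  0.0084]
```

Call:
step_arm([
  [0.006,-0.001,0.005,0,1],
  [0.004,0,0.004,0,1],
  [0,0,0,0,0.6],
  [0,0,0,0,0],
  [0,0,0,0,0],
  [0,0,0,0,0],
  [0,0,0,0,0],
  [0,0,0,0,0],
])

```text
clock: 18.52
position: [0.5609, -0.0063, 0.1609]
ee_rot: [-0.504, 0.557, -0.423, -0.507]
contact_force: [4.4, -3.5, -9.6]
gripper_width: 0.0403
```

Call:
step_arm([
  [0,0,0,-4,0],
  [0,0,0,-7,0],
  [0,0,0,-7,0],
  [0,0,0,-7,0],
])

```text
clock: 18.85
position: [0.561, -0.0063, 0.1619]
ee_rot: [-0.37, 0.654, -0.3, -0.588]
contact_force: [1.2, -3.4, -0.6]
gripper_width: 0.04
```

```bash
cat >> h.py <<'E'
def yaw():
    p,r=tool(); z=r.as_matrix()[:,2]; print('pos',p.round(4),'tool x',r.as_matrix()[:,0].round(3),'jaw yaw',np.degrees(np.arctan2(z[1],z[0])).round(2))
    s=robot.observe(); print('F',s['contact_force'].round(1),'T',s['torque'].round(2),'w',s['gripper_width'],'q',s['joint_positions'].round(2))
E
python3 - <<'E'
from h import *
yaw()
im,o=caps()
for x in o:print(x,np.degrees(np.arctan2(x[2]+.0075,x[1]-.560)))
E
```

```text
pos [ 0.561  -0.0063  0.1619] tool x [ 0.129  0.042 -0.991] jaw yaw 123.17
F [ 1.2 -3.4 -0.6] T [ 0.61  1.55 -0.17] w 0.0400174871649891 q [ 0.34  0.18 -0.47  0.   -0.79 -1.33]
(np.int32(1785), 0.5685, 0.0713, np.float64(0.1047), 18.3, array([0.5633, 0.0722])) 83.84342235713554
```

Call:
step_arm([
  [0.001,0,0,-7,0],
  [0.001,0,0,-7,0],
  [0.001,0,0,-7,0],
  [0.001,0,0,-7,0],
  [0.001,0,0,-7,0],
  [0.001,0,0,-7,0],
  [0,0,0,-7,0],
  [0,0,0,-7,0],
  [0,0,0,-7,0],
  [0,0,0,-7,0],
])

```text
clock: 19.73
position: [0.5608, -0.0063, 0.163]
ee_rot: [0.076, 0.747, 0.096, -0.653]
contact_force: [7.2, 0.6, -6.2]
gripper_width: 0.0405
```

Run:
```python
from h import *
yaw()
im,o=caps()
for x in o:print(x,np.degrees(np.arctan2(x[2]+.0075,x[1]-.560)))
robot.grab_frame('scene')
print([(round(o['p'],2),np.round(o['position'],3).tolist()) for o in robot.tip_of('scene','carousel_red_cap')[:3]])
```

```text
pos [ 0.5608 -0.0063  0.163 ] tool x [ 0.128  0.044 -0.991] jaw yaw -166.01
F [ 7.2  0.6 -6.2] T [-0.35  0.61 -0.18] w 0.04053149862483627 q [ 0.34  0.18 -0.46  0.   -0.79 -0.09]
(np.int32(1445), 0.4929, 0.0153, np.float64(0.1045), 14.3, array([0.4924, 0.0161])) 161.23268313655396
[(0.96, [0.493, 0.032, 0.104])]
```

Call:
step_arm([
  [0.001,0,0,-7,0],
  [0.001,0,0,-7,0],
  [0,0,0,-7,0],
  [0,0,0,-7,0],
  [0,0,0,-7,0],
  [0,0,0,-4,0],
  [0,0,0,0,0],
])

```text
clock: 20.47
position: [0.561, -0.0064, 0.1634]
ee_rot: [0.325, 0.676, 0.31, -0.584]
contact_force: [3.3, 0.6, -4.6]
gripper_width: 0.0402
```

Run:
```python
from h import *
yaw()
for c in('scene','top','wrist'):
    im,d=robot.grab_frame(c)
    if c!='top':save('f_'+c+'.png',im if c=='wrist' else cv2.resize(im[150:350,200:400],None,fx=3,fy=3))
    for q in('carousel_red_cap','front_mark','carousel_knob','carousel_base'):
        print(c,q,[(round(o['p'],2),np.round(o['position'],4).tolist()) for o in robot.tip_of(c,q)[:2]])
```

```text
pos [ 0.561  -0.0064  0.1634] tool x [ 0.125  0.04  -0.991] jaw yaw -126.28
F [ 3.3  0.6 -4.6] T [-0.52  0.33  0.04] w 0.04023727838298828 q [ 0.34  0.18 -0.46  0.01 -0.8   0.59]
scene carousel_red_cap [(0.64, [0.4853, -0.0228, 0.1007])]
scene front_mark [(0.83, [0.4227, -0.0336, 0.0138]), (0.71, [0.6642, 0.4183, -0.0038])]
scene carousel_knob [(0.66, [0.562, -0.0063, 0.152])]
scene carousel_base [(0.73, [0.5588, -0.0053, -0.0022]), (0.54, [0.7378, -0.292, 0.0013])]
top carousel_red_cap [(0.55, [0.4902, -0.029, 0.1008])]
top front_mark [(0.56, [0.4266, -0.0343, 0.0149])]
top carousel_knob [(0.17, [0.4176, -0.3354, 0.0668])]
top carousel_base []
wrist carousel_red_cap [(0.57, [0.4862, -0.0243, 0.1065])]
wrist front_mark [(0.77, [0.4284, -0.0319, 0.012])]
wrist carousel_knob [(0.95, [0.563, -0.0091, 0.1585])]
wrist carousel_base [(0.8, [0.562, -0.0056, 0.0015])]
```

View pics/f_wrist.png

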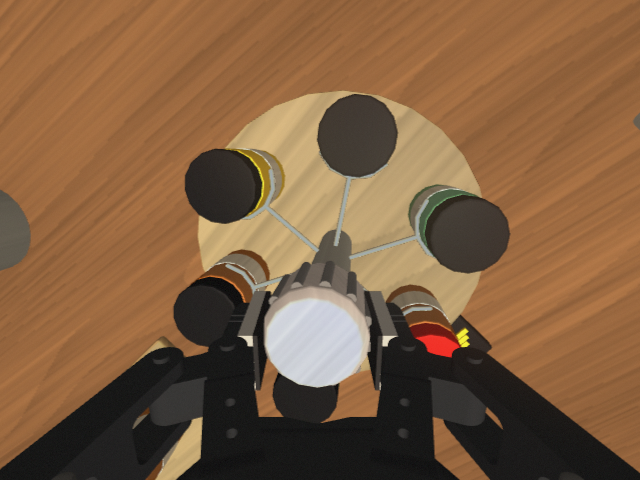

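View pics/f_scene.png

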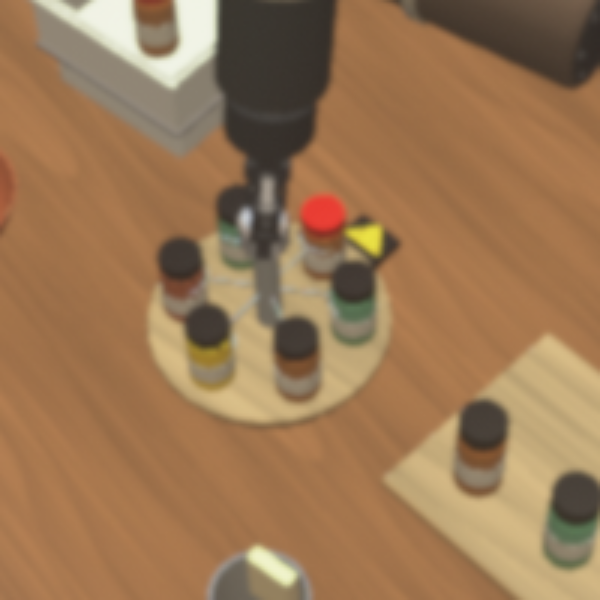

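The red cap sits at the pointer in both views (scene: cap (323,215), arrow (368,240)), with the knob pinched squarely. Hold still for a moment, then do a final check.

Call:
step_arm([
  [0,0,0,1,0],
  [0,0,0,0,0],
  [0,0,0,0,0],
  [0,0,0,0,0],
  [0,0,0,0,0],
  [0,0,0,0,0],
  [0,0,0,0,0],
])

```text
clock: 21.8
position: [0.5611, -0.0064, 0.1634]
ee_rot: [0.318, 0.679, 0.304, -0.587]
contact_force: [3.5, 1.1, -3.9]
gripper_width: 0.0407
```

Run:
```python
from h import *
yaw(); print(robot.observe()['joint_vel'].round(3))
for c,qs in(('scene',('carousel_red_cap','front_mark','stale_a','good_a','brush_holder','oil_bottle')),('wrist',('carousel_red_cap',)),('top',('carousel_red_cap','stale_a','good_a','bowl'))):
    robot.grab_frame(c)
    for q in qs: print(c,q,[(round(o['p'],2),np.round(o['position'],3).tolist()) for o in robot.tip_of(c,q)[:6]])
yaw()
```

```text
pos [ 0.5611 -0.0064  0.1634] tool x [ 0.125  0.04  -0.991] jaw yaw -127.46
F [ 3.5  1.1 -3.9] T [-0.62  0.36  0.01] w 0.04071317218027775 q [ 0.34  0.18 -0.46  0.01 -0.8   0.57]
[-0.001  0.003 -0.001 -0.002 -0.001  0.001]
scene carousel_red_cap [(0.78, [0.484, -0.02, 0.103])]
scene front_mark [(0.72, [0.423, -0.034, 0.014])]
scene stale_a [(0.85, [0.41, 0.468, -0.002]), (0.84, [0.271, 0.394, -0.003]), (0.74, [0.271, 0.248, -0.001]), (0.69, [0.473, -0.315, 0.065]), (0.62, [0.242, 0.327, -0.002]), (0.62, [0.753, 0.256, -0.001])]
scene good_a [(0.93, [0.51, 0.236, 0.016]), (0.89, [0.495, 0.33, 0.007]), (0.28, [0.471, -0.317, 0.066])]
scene brush_holder [(0.83, [0.752, 0.249, -0.002]), (0.74, [0.495, 0.329, 0.008])]
scene oil_bottle [(0.93, [0.665, 0.416, -0.002])]
wrist carousel_red_cap [(0.65, [0.484, -0.022, 0.102])]
top carousel_red_cap [(0.91, [0.487, -0.027, 0.104]), (0.57, [0.358, -0.348, 0.069])]
top stale_a [(0.86, [0.237, 0.323, -0.003]), (0.83, [0.357, -0.347, 0.067]), (0.82, [0.413, 0.465, -0.002]), (0.77, [0.466, -0.315, 0.065]), (0.28, [0.423, -0.032, 0.015])]
top good_a [(0.66, [0.498, 0.33, 0.011]), (0.37, [0.416, -0.338, 0.065])]
top bowl [(0.63, [0.738, -0.289, 0.002])]
pos [ 0.561  -0.0064  0.1634] tool x [ 0.125  0.04  -0.991] jaw yaw -127.46
F [ 3.9 -0.1 -4.3] T [-0.6   0.4  -0.03] w 0.04027703769815031 q [ 0.34  0.18 -0.46  0.01 -0.8   0.57]
```

```bash
python3 -c "
from station import robot
print(robot.sign_off())"
```

```text
the job is handed in; nothing more can be done
None
```

The job is handed in. Both loose red-capped jars are in the upper tub, and the carousel's red jar is at the yellow pointer with the gripper still holding the knob. It took about 22 s of the 72 s allowed. Sign-off gave no verdict.

- **Jars:** I lowered both until they touched the tub floor, then let go. Last checks put them standing at about (0.47, -0.32) and (0.36, -0.35), with their bases at floor height. One odd reading is that the wrist camera put both cap tops about 8 mm higher than expected. The other cameras put the bases at the floor, so I took the wrist reading as an error from the tool's tilt.
- **Carousel:** I turned it about 135° counter-clockwise. The three cameras' cap positions average within about 2 mm of the pointer line. The top camera alone was about 5 mm off; the limit is 11 mm. The fingers were still closed on the knob at about 40 mm, and the arm was still.
- **Everything else:** the black-capped jars, bowl, brush holder and oil bottle measured within about 5 mm of where they started.
- **Tool tilt:** the tool drifted to about 7° off vertical by the end, but the grip held.

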